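# Two charges from the wide-hopper doser

## Task

On the bench stand two hand-cranked sample dosers; each full turn of a crank meters out one charge. Give the doser with the wide, cone-shaped hopper exactly two full turns clockwise (seen from above), so that its crank comes to rest pointing where it pointed at the start, and let go. Leave the crank of the slim, tube-shaped doser as it is.

Things in the scene. Friction and masses are not known exactly. Their poses are not given: they have to be found in the camera images.
- wide_handle (a point): Middle of the upright white crank handle of the wide doser: a round sleeve 25 mm across, 55 mm tall, spinning freely on its pin. The point lies on the sleeve's axis, half-way up, 200 mm above the table; the flat crank arm's top is 29 mm below it. Carried round a level circle of 65 mm radius with about 2 N; the gripper need not turn. It stays where it is left: no stop, no detent.
- wide_axis (a point): Point on the upright turning axis of the wide doser's crank, level with the handle's middle and 65 mm from it, above the centre of the hopper lid. The wide doser is fixed, left or right on the bench: round foot 150 mm across, conical steel hopper under a flat round lid 136 mm across, lid top 151 mm above the table. Nothing nearby is taller than the handle.
- wide_crank (a joint): Angle of the wide doser's crank in rad, growing clockwise seen from above and counting on through full turns (one turn = 6.283). It starts anywhere between -2.4 and 2.4, so only the change from its start tells the turns made.
- slim_handle (a point): Centre of the handle of the other, slim doser, which is to be left alone: the same stand, crank and handle, but its hopper is a straight steel tube 64 mm across under a lid 70 mm across.
There are look-alikes about, which are no part of the job. Leave any blue or yellow look-alike of the part that bears wide_handle alone.

How it is judged:
By the outcome, as a careful person would: the job done as asked, in the order asked, and still so for the second after the job is handed in, with the robot touching nothing.
It also fails if it takes over 54 s, if anything falls off the work surface, if the arm or the gripper's body presses on something with over 40 N, if the wrist force passes 120 N, or if a joint passes its speed limit or range.

## Robot

A 6-joint arm with a two-finger parallel gripper is mounted at the origin on the work surface. World frame = base frame: x ahead of the robot, y to its left, z up, the work surface at z = 0. Lengths are in mm, angles in rad, forces in N, time in s.
With the tool pointing down it reaches from about 325 to 775 mm from the base axis. Payload 5.5 kg.
Tool frame: the origin (TCP) lies at the very end of the fingers, on their centre line; the grasp point (between the pads) lies 19 mm behind it; z points along the fingers, x is the direction in which the jaws open and shut, and the axes are right-handed (so a half turn about z gives the same grasp; the last joint's range is limited). The gripper opens to 85 mm and grips with 20 to 120 N. Pads are 22 mm wide; open, the fingers measure 114 mm over their backs; the gripper's body (76 mm by 85 mm) begins 54 mm behind the grasp point. The pads swing forward as they close: fully open they stand 13 mm farther back than shut.
Start: joints at [-0.057, 0.091, 1.231, -0, 1.82, -0.057], TCP at [600.014, -0.003, 231.275] pointing down, gripper open.
Joint ranges: [-2.87, 2.87], [-0.86, 2.18], [0.17, 2.46], [-1.51, 4.65], [0.06, 2.69], [-2.65, 2.65]. Speed limits (rad/s): [2.57, 2.57, 3.01, 3.14, 3.14, 3.14].

## Interface

Orientations are given as a unit quaternion [w, x, y, z].
In Python, from bench import get_obs, capture, workorder gives the robot as it stands.
- The arm moves only by the tool drive_tool, never from a script. Its argument "motion" is text: rows parted by semicolons, each of 7 numbers parted by spaces: the shift along the tool's x, y, z in m, then the turn, a rotation vector about the tool's x, y, z in rad, then the finger opening in m, from 0 to 0.0854. A call has exactly 8 rows; each row is the pose to reach, as a shift and turn from the pose commanded when the call began, along the tool's axes at that moment; what a row does not reach only later rows make up. A row lasts 1/8 s, in which the tool goes at most 62.5 mm and 10.7 degrees, less where a joint would pass 70% of its speed; a pose out of reach is approached as far as the arm can. A call with a gripper value outside its range is refused whole. The fingers move at their own pace and stop on an object; "force" is the grip in N (left out, the last holds). Time passes only in rows, so rows that repeat a pose let the fingers close, or fill a call up. It gives the time, the measured TCP pose, the force and the opening at its end, in the units of the state.
- get_obs(): the state, without advancing time (a new reading comes with each control period).
- capture(name): name is "scene" or "side" or "wrist"; returns a dict with "color" (384x512x3 uint8, red, green, blue), "intrinsics" (3x3 intrinsics, pixels), "k1" (the pictures are not rectified: a ray, as slopes to the right and down, at radius r is drawn at 1 + k1 r^2 times it, then the intrinsics apply), "position" and "orientation" of the camera in the world. Camera axes: x right, y down, z forward; pixel columns grow to the right and rows downward; lengths in mm; the calibration is good to about 2 mm. A picture is of the moment at which its call begins. There is no depth.
- workorder.sign_off(): hands the job in, once; it reports no verdict.
The state is a dict: "time": time; "qpos": joint angles; "joint_vel": joint speeds; "joint_torque": joint torques, N m; "tool_pos": TCP position; "eef_rot": TCP orientation; "contact_force": force on the tool from outside, world axes, zero at the start; "ft_torque": the same for the moment, N m; "gripper_width": finger opening in mm.
Only numpy, scipy, OpenCV 4.12 (cv2) and the standard library are available. Lean on these libraries where they do the work, as an engineer would, in place of code of your own. Each camera call takes 0.05 s, during which the arm holds its last target. There are 200 camera calls.

## Working session

There is one attempt and no reset: what is moved stays moved. The work goes in short steps, Python scripts to look and compute and a tool call to move; the robot and the scene stay as the last step left them, time stands still between calls to the robot, and variables do not carry over. Pictures are saved under pics/ and viewed, on a budget of 10 in all, crops included, one or two more only if the job needs it, and the job is handed in when it is done.

Besides the shell and the picture viewer there is one more tool, called after "Call:" as a command line: name --argument value ..., lists and objects as JSON in quotes. drive_tool: Moves the arm, as the interface text tells. Its arguments: {"type":"object","properties":{"motion":{"type":"string"},"force":{"type":"number"}},"required":["motion"]}

```bash
ls; mkdir -p pics; cat > h.py <<'E'
import numpy as np, cv2, pickle
from scipy.spatial.transform import Rotation as R
def rot(q): return R.from_quat([q[1],q[2],q[3],q[0]]).as_matrix()
def ray(c,u,v):
    K=np.array(c["intrinsics"]); d=np.array([[[u,v]]],float)
    p=cv2.undistortPoints(d,K,np.array([c["k1"],0,0,0,0.]))[0,0]
    return np.array(c["position"],float), rot(c["orientation"])@np.array([p[0],p[1],1])
def onz(c,u,v,z):
    o,d=ray(c,u,v); return o+d*(z-o[2])/d[2]
def proj(c,P):
    r=rot(c["orientation"]); 
    return cv2.projectPoints(np.array([P],float),cv2.Rodrigues(r.T)[0],-r.T@np.array(c["position"],float),np.array(c["intrinsics"]),np.array([c["k1"],0,0,0,0.]))[0][0,0]
def tri(a,b):
    (o1,d1),(o2,d2)=a,b; s=np.linalg.lstsq(np.c_[d1,-d2],o2-o1,rcond=None)[0]
    p,q=o1+s[0]*d1,o2+s[1]*d2; return (p+q)/2,np.linalg.norm(p-q)
E
python3 - <<'E'
from bench import get_obs,capture
from h import *
d={n:capture(n) for n in("scene","side")}
pickle.dump(d,open('c0.pkl','wb'))
for n in d: 
    cv2.imwrite(f'pics/{n}0.png',d[n]["color"][:,:,::-1]); print(n,d[n]["position"],d[n]["k1"])
print(get_obs()["time"],get_obs()["eef_rot"])
E
```

```text
pics
scene [ 362.09494843  671.78983587 1648.32765814] -0.12550839590683094
side [-193.19568189 -786.76237857  990.94070431] -0.051247427960130876
0.1 [-6.32349412e-05  9.99999579e-01  8.17280229e-06 -9.15694037e-04]
```

View pics/scene0.png

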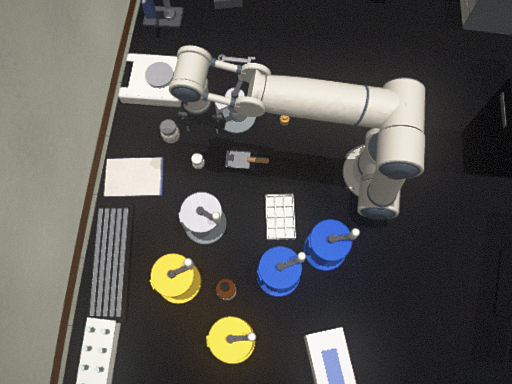

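View pics/side0.png

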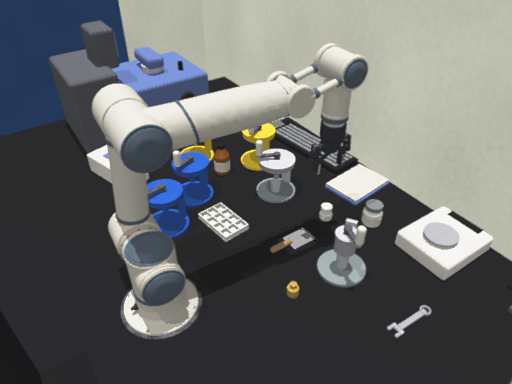

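Scene picture: the steel wide doser has its lid at about (200,208) and its handle at (216,216). In the side picture its lid is at (277,160) and its handle at (260,148).

Candidates for the wide handle:
- **Steel wide doser:** (216,216), the target.
- **Yellow look-alikes:** (188,262) and (251,338).
- **Blue look-alikes:** (301,258) and (355,233).
- **Slim doser:** under the gripper in the scene view, at side (361,235). Not to be touched.

Next is a close crop to check the choice.

```bash
python3 - <<'E'
from h import *
d=pickle.load(open('c0.pkl','rb'))
a=cv2.resize(d["scene"]["color"][180:250,165:245],None,fx=6,fy=6,interpolation=cv2.INTER_CUBIC)
b=cv2.resize(d["side"]["color"][130:200,240:300],None,fx=5,fy=6,interpolation=cv2.INTER_CUBIC)
cv2.imwrite('pics/crop1.png',np.hstack([a,b])[:,:,::-1])
s=d["scene"]
for uv in [(216,216),(200.5,201),(200,211)]: print(uv,onz(s,*uv,227),onz(s,*uv,171),onz(s,*uv,151))
E
```

```text
(216, 216) [521.7313238  280.12004893 227.        ] [528.0209622  264.68834468 171.        ] [530.26726163 259.17702173 151.        ]
(200.5, 201) [575.66858893 236.50770841 227.        ] [584.08334383 219.35768745 171.        ] [587.08861343 213.23267996 151.        ]
(200, 211) [573.02206487 268.87311887 227.        ] [581.33254729 252.99828802 171.        ] [584.30057673 247.32870557 151.        ]
```

View pics/crop1.png

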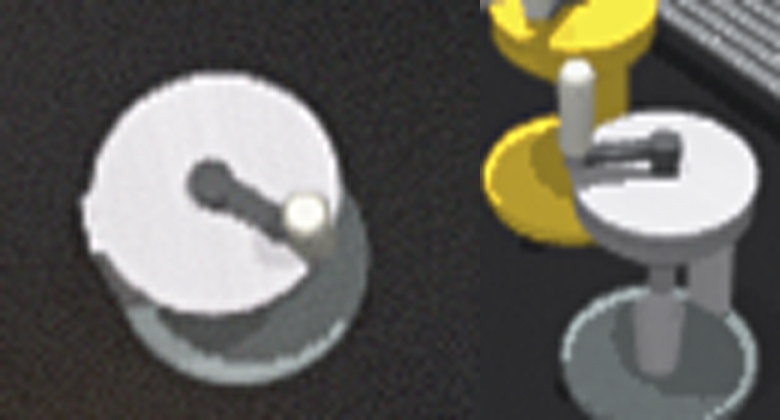

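```bash
python3 - <<'E'
from h import *
d=pickle.load(open('c0.pkl','rb'));s=d["scene"];e=d["side"]
def lid(c,x0,x1,y0,y1,seed):
    g=c["color"].min(axis=2).astype(np.uint8); m=((g>150)).astype(np.uint8); k=np.zeros_like(m);k[y0:y1,x0:x1]=m[y0:y1,x0:x1]
    ct=max(cv2.findContours(k,cv2.RETR_EXTERNAL,cv2.CHAIN_APPROX_NONE)[0],key=cv2.contourArea)
    ct=cv2.convexHull(ct)[:,0]
    P=np.array([onz(c,u,v,151)[:2] for u,v in ct])
    for _ in range(4):
        A=np.c_[2*P,np.ones(len(P))];x=np.linalg.lstsq(A,(P**2).sum(1),rcond=None)[0]
        r=np.sqrt(x[2]+x[0]**2+x[1]**2); res=np.abs(np.hypot(*(P-x[:2]).T)-r); P=P[res<max(2.5,np.percentile(res,80))]
    return x[:2],r,len(P),res.max()
print("lid scene",lid(s,170,232,185,240,0)); print("lid side",lid(e,258,300,146,174,0))
print("top scene@227.5",onz(s,215.8,215.3,227.5)); 
print("side top rim@227.5",onz(e,240+95/5,130+67/6,227.5),"mid@200",onz(e,258.8,148.7,200))
print(tri(ray(s,215.8,215.3),ray(e,259,141.2)))
print("hub scene",onz(s,200,210.7,175))
g=s["color"].astype(int); sub=g[205:225,208:224]; m=(sub.min(2)>200)&(sub[:,:,0]-sub[:,:,2]>5); print(np.argwhere(m).mean(0)+[205,208] if m.any() else 0,m.sum())
E
```

```text
lid scene (array([583.09112364, 249.04252347]), np.float64(67.62694335488996), 24, np.float64(2.110681614957855))
lid side (array([584.4370899 , 245.52568397]), np.float64(68.00429029497509), 17, np.float64(1.1001312524046796))
top scene@227.5 [522.55611135 278.09009353 227.5       ]
side top rim@227.5 [527.54879811 274.21790678 227.5       ] mid@200 [523.87621506 269.99305315 200.        ]
(array([525.40426607, 276.23627743, 226.19506409]), np.float64(6.015697501351809))
hub scene [580.86851288 253.13667245 175.        ]
[214.62068966 215.31034483] 29
```

The steel wide doser is confirmed: wide white lid, radius fits of 67.6 and 68.0 mm against 68. The axis is about (584,247.5) and the handle about (524,274), 65.6 mm from it against 65. Now moving to hover above the handle.

Call:
drive_tool --motion "0 0 -0.02 0 0 0 0.085; -0.013 -0.047 -0.02 0 0 0 0.085; -0.026 -0.094 -0.02 0 0 0 0.085; -0.039 -0.141 -0.02 0 0 0 0.085; -0.052 -0.188 -0.02 0 0 0 0.085; -0.065 -0.235 -0.02 0 0 0 0.085; -0.076 -0.274 -0.02 0 0 0 0.085; -0.076 -0.274 -0.02 0 0 0 0.085" --force 20

```text
time: 1.1
tool_pos: [522.8, 276.5, 250.5]
eef_rot: [0.0, 1.0, 0.002, -0.001]
contact_force: [0.8, -0.1, 0.3]
gripper_width: 85.0
```

```bash
python3 - <<'E'
from bench import get_obs,capture
from h import *
d={n:capture(n) for n in("wrist","side","scene")}
pickle.dump(d,open('c1.pkl','wb'))
o=get_obs();print(o["time"],o["tool_pos"],o["eef_rot"],o["contact_force"])
im=d["wrist"]["color"].copy()
for P,c in (((524,274,227.5),(255,0,0)),((584,247.5,175),(0,255,0))):
    p=proj(d["wrist"],P);print(p);cv2.circle(im,tuple(int(x) for x in p),3,c,1)
cv2.imwrite('pics/w1.png',im[:,:,::-1])
E
```

```text
1.25 [524.16220447 273.36768873 250.89512966] [ 3.86690753e-04  9.99999879e-01 -2.00956375e-04 -2.27923426e-04] [ 0.7073609  -0.60256745  0.44468359]
[257.38731698 234.00223893]
[325.77071538 233.73245763]
```

View pics/w1.png

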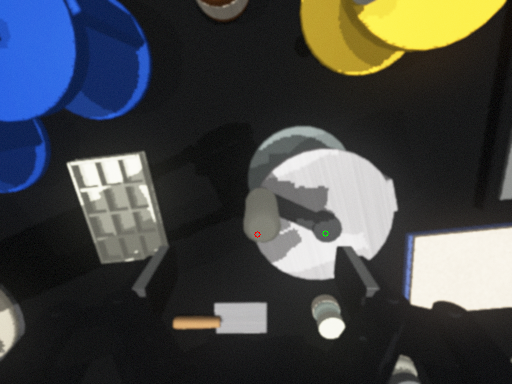

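Wrist picture: the handle's top end is near (262,226) and the hub near (327,226). They are a few pixels off my predictions at (257,234) and (326,234), so I'll refine.

```bash
python3 - <<'E'
from h import *
d=pickle.load(open('c1.pkl','rb'));w=d["wrist"]
print(w["position"],"nadir",proj(w,(w["position"][0],w["position"][1],0)))
for P in [(524,274,227.5),(524,274,200),(524,274,172.5),(584,247.5,200)]: print(P,proj(w,P))
im=w["color"];cv2.imwrite('pics/w1c.png',cv2.resize(im[170:260,230:350],None,fx=6,fy=6,interpolation=cv2.INTER_CUBIC)[:,:,::-1])
E
```

```text
[522.42598462 358.45006304 391.81588625] nadir [255.42171344  98.92637427]
(524, 274, 227.5) [257.38731698 234.00223893]
(524, 274, 200) [257.14165316 217.14322693]
(524, 274, 172.5) [256.95064315 204.03038442]
(584, 247.5, 200) [333.46649797 248.44948515]
```

View pics/w1c.png

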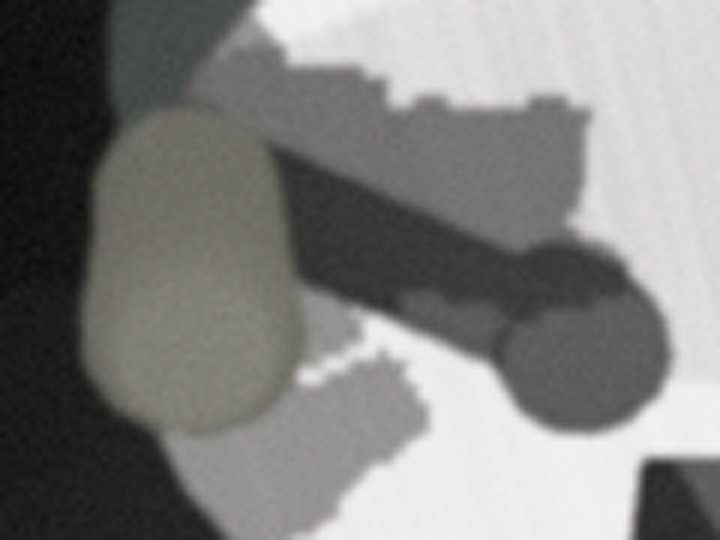

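Call:
drive_tool --motion "0.0015 -0.0025 0.01 0 0 0 0.085; 0.0015 -0.0025 0.02 0 0 0 0.085; 0.0015 -0.0025 0.03 0 0 0 0.085; 0.0015 -0.0025 0.04 0 0 0 0.085; 0.0015 -0.0025 0.05 0 0 0 0.07; 0.0015 -0.0025 0.061 0 0 0 0.055; 0.0015 -0.0025 0.061 0 0 0 0.045; 0.0015 -0.0025 0.061 0 0 0 0.04" --force 20

```text
time: 2.25
tool_pos: [525.6, 276.6, 190.6]
eef_rot: [-0.0, 1.0, 0.0, 0.0]
contact_force: [0.5, -0.4, -0.1]
gripper_width: 39.9
```

```bash
python3 - <<'E'
from bench import get_obs,capture
from h import *
d={n:capture(n) for n in("wrist",)}
pickle.dump(d,open('c2.pkl','wb'))
o=get_obs();print(o["time"],o["tool_pos"],o["contact_force"],o["gripper_width"])
cv2.imwrite('pics/w2.png',d["wrist"]["color"][:,:,::-1])
E
```

```text
2.3 [525.69600555 276.62839618 190.89306281] [-0.29186135  0.65530559 -0.18845874] 39.69710718279113
```

View pics/w2.png

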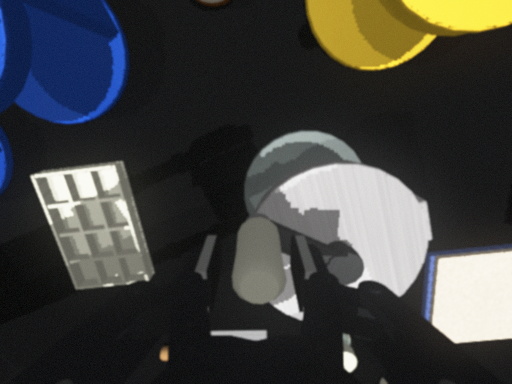

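The handle, at (258,260), sits centred between the fingers at about 210 and 308. Closing.

Call:
drive_tool --motion "0 0 0 0 0 0 0.032; 0 0 0 0 0 0 0.028; 0 0 0 0 0 0 0.025; 0 0 0 0 0 0 0.02; 0 0 0 0 0 0 0.02; 0 0 0 0 0 0 0.02; 0 0 0 0 0 0 0.02; 0 0 0 0 0 0 0.02" --force 20

```text
time: 3.3
tool_pos: [526.3, 276.4, 190.9]
eef_rot: [-0.0, 1.0, -0.0, 0.001]
contact_force: [5.8, -1.0, 1.7]
gripper_width: 24.4
```

```bash
cat > arc.py <<'E'
# usage: arc.py a0 a1 (deg, math angle; clockwise = decreasing), centre, radius -> offsets from a0 in tool axes
import sys,numpy as np
a0,a1,r=map(float,sys.argv[1:4]); n=int(sys.argv[4]) if len(sys.argv)>4 else 8
t=np.radians(np.linspace(a0,a1,n+1)); print("; ".join(f"{r/1e3*(np.cos(x)-np.cos(t[0])):.4f} {-r/1e3*(np.sin(x)-np.sin(t[0])):.4f}" for x in t[1:]))
E
python3 - <<'E'
from bench import get_obs
o=get_obs();print(o["tool_pos"],o["contact_force"],o["gripper_width"])
E
python3 arc.py 155 125 65
```

```text
[526.29893053 276.36392121 190.91078471] [ 5.78842092 -0.97230786  1.68729869] 24.402215249254997
0.0019 -0.0038; 0.0041 -0.0075; 0.0065 -0.0110; 0.0091 -0.0143; 0.0120 -0.0175; 0.0150 -0.0205; 0.0182 -0.0232; 0.0216 -0.0258
```

Call:
drive_tool --motion "0.002 -0.0038 0 0 0 0 0.02; 0.0041 -0.0075 0 0 0 0 0.02; 0.0065 -0.011 0 0 0 0 0.02; 0.0091 -0.0143 0 0 0 0 0.02; 0.012 -0.0175 0 0 0 0 0.02; 0.015 -0.0205 0 0 0 0 0.02; 0.0182 -0.0232 0 0 0 0 0.02; 0.0216 -0.0258 0 0 0 0 0.02"

```text
time: 4.3
tool_pos: [546.9, 302.5, 190.8]
eef_rot: [0.0, 1.0, 0.0, -0.0]
contact_force: [1.1, -3.5, 5.6]
gripper_width: 24.5
```

```bash
python3 - <<'E'
from bench import get_obs
o=get_obs();print(o["tool_pos"],o["contact_force"],o["gripper_width"])
E
for a in "125 80" "80 35" "35 -10" "-10 -55" "-55 -100" "-100 -145" "-145 -190" "170 125"; do echo "$a: $(python3 arc.py $a 65)"; done
```

```text
[546.91793446 302.48119054 190.84218478] [ 1.07232612 -3.4547422   5.64002037] 24.507221408180435
125 80: 0.0054 -0.0034; 0.0111 -0.0063; 0.0171 -0.0085; 0.0232 -0.0102; 0.0295 -0.0113; 0.0359 -0.0117; 0.0422 -0.0116; 0.0486 -0.0108
80 35: 0.0062 0.0014; 0.0123 0.0034; 0.0181 0.0060; 0.0236 0.0092; 0.0288 0.0129; 0.0337 0.0171; 0.0380 0.0217; 0.0420 0.0267
35 -10: 0.0034 0.0054; 0.0063 0.0111; 0.0085 0.0171; 0.0102 0.0232; 0.0113 0.0295; 0.0117 0.0359; 0.0116 0.0422; 0.0108 0.0486
-10 -55: -0.0014 0.0062; -0.0034 0.0123; -0.0060 0.0181; -0.0092 0.0236; -0.0129 0.0288; -0.0171 0.0337; -0.0217 0.0380; -0.0267 0.0420
-55 -100: -0.0054 0.0034; -0.0111 0.0063; -0.0171 0.0085; -0.0232 0.0102; -0.0295 0.0113; -0.0359 0.0117; -0.0422 0.0116; -0.0486 0.0108
-100 -145: -0.0062 -0.0014; -0.0123 -0.0034; -0.0181 -0.0060; -0.0236 -0.0092; -0.0288 -0.0129; -0.0337 -0.0171; -0.0380 -0.0217; -0.0420 -0.0267
-145 -190: -0.0034 -0.0054; -0.0063 -0.0111; -0.0085 -0.0171; -0.0102 -0.0232; -0.0113 -0.0295; -0.0117 -0.0359; -0.0116 -0.0422; -0.0108 -0.0486
170 125: 0.0014 -0.0062; 0.0034 -0.0123; 0.0060 -0.0181; 0.0092 -0.0236; 0.0129 -0.0288; 0.0171 -0.0337; 0.0217 -0.0380; 0.0267 -0.0420
```

Call:
drive_tool --motion "0.0054 -0.0034 0 0 0 0 0.02; 0.0111 -0.0063 0 0 0 0 0.02; 0.0171 -0.0085 0 0 0 0 0.02; 0.0232 -0.0102 0 0 0 0 0.02; 0.0295 -0.0113 0 0 0 0 0.02; 0.0359 -0.0117 0 0 0 0 0.02; 0.0422 -0.0116 0 0 0 0 0.02; 0.0486 -0.0108 0 0 0 0 0.02"

```text
time: 5.3
tool_pos: [594.7, 314.8, 190.9]
eef_rot: [-0.001, 1.0, 0.001, -0.001]
contact_force: [-1.3, 1.6, 5.6]
gripper_width: 24.4
```

Call:
drive_tool --motion "0.0062 0.0014 0 0 0 0 0.02; 0.0123 0.0034 0 0 0 0 0.02; 0.0181 0.006 0 0 0 0 0.02; 0.0236 0.0092 0 0 0 0 0.02; 0.0288 0.0129 0 0 0 0 0.02; 0.0337 0.0171 0 0 0 0 0.02; 0.038 0.0217 0 0 0 0 0.02; 0.042 0.0267 0 0 0 0 0.02"

```text
time: 6.3
tool_pos: [637.8, 289.4, 190.9]
eef_rot: [-0.002, 1.0, 0.002, 0.001]
contact_force: [3.0, 4.9, 4.5]
gripper_width: 25.0
```

Call:
drive_tool --motion "0.0034 0.0054 0 0 0 0 0.02; 0.0063 0.0111 0 0 0 0 0.02; 0.0085 0.0171 0 0 0 0 0.02; 0.0102 0.0232 0 0 0 0 0.02; 0.0113 0.0295 0 0 0 0 0.02; 0.0117 0.0359 0 0 0 0 0.02; 0.0116 0.0422 0 0 0 0 0.02; 0.0108 0.0486 0 0 0 0 0.02"

```text
time: 7.3
tool_pos: [649.8, 239.1, 190.9]
eef_rot: [-0.001, 1.0, 0.0, 0.002]
contact_force: [6.8, 1.3, 4.2]
gripper_width: 24.5
```

Call:
drive_tool --motion "-0.0014 0.0062 0 0 0 0 0.02; -0.0034 0.0123 0 0 0 0 0.02; -0.006 0.0181 0 0 0 0 0.02; -0.0092 0.0236 0 0 0 0 0.02; -0.0129 0.0288 0 0 0 0 0.02; -0.0171 0.0337 0 0 0 0 0.02; -0.0217 0.038 0 0 0 0 0.02; -0.0267 0.042 0 0 0 0 0.02"

```text
time: 8.3
tool_pos: [622.0, 196.3, 190.9]
eef_rot: [-0.001, 1.0, 0.0, 0.001]
contact_force: [3.3, 0.2, 4.8]
gripper_width: 24.6
```

Call:
drive_tool --motion "-0.0054 0.0034 0 0 0 0 0.02; -0.0111 0.0063 0 0 0 0 0.02; -0.0171 0.0085 0 0 0 0 0.02; -0.0232 0.0102 0 0 0 0 0.02; -0.0295 0.0113 0 0 0 0 0.02; -0.0359 0.0117 0 0 0 0 0.02; -0.0422 0.0116 0 0 0 0 0.02; -0.0486 0.0108 0 0 0 0 0.02"

```text
time: 9.3
tool_pos: [573.0, 186.6, 190.8]
eef_rot: [-0.001, 1.0, 0.001, 0.0]
contact_force: [3.1, 2.7, 5.3]
gripper_width: 24.7
```

Call:
drive_tool --motion "-0.0062 -0.0014 0 0 0 0 0.02; -0.0123 -0.0034 0 0 0 0 0.02; -0.0181 -0.006 0 0 0 0 0.02; -0.0236 -0.0092 0 0 0 0 0.02; -0.0288 -0.0129 0 0 0 0 0.02; -0.0337 -0.0171 0 0 0 0 0.02; -0.038 -0.0217 0 0 0 0 0.02; -0.042 -0.0267 0 0 0 0 0.02"

```text
time: 10.3
tool_pos: [532.3, 213.2, 190.9]
eef_rot: [-0.001, 1.0, 0.0, 0.002]
contact_force: [10.0, 3.9, 3.2]
gripper_width: 24.6
```

```bash
python3 - <<'E'
from bench import get_obs,capture
from h import *
d={n:capture(n) for n in("wrist",)}
o=get_obs();print(o["time"],o["tool_pos"],o["contact_force"],o["gripper_width"])
cv2.imwrite('pics/w3.png',d["wrist"]["color"][:,:,::-1])
E
```

```text
10.35 [531.95083668 213.83084161 190.84346234] [7.56377811 5.52056119 3.44066772] 24.549178885934168
```

View pics/w3.png

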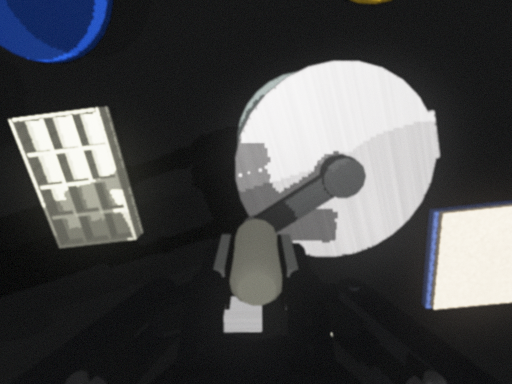

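The handle at (257,265) is still in the jaws, and the crank has followed to the expected angle. Carrying on.

Call:
drive_tool --motion "-0.0034 -0.0054 0 0 0 0 0.02; -0.0063 -0.0111 0 0 0 0 0.02; -0.0085 -0.0171 0 0 0 0 0.02; -0.0102 -0.0232 0 0 0 0 0.02; -0.0113 -0.0295 0 0 0 0 0.02; -0.0117 -0.0359 0 0 0 0 0.02; -0.0116 -0.0422 0 0 0 0 0.02; -0.0108 -0.0486 0 0 0 0 0.02"

```text
time: 11.35
tool_pos: [521.5, 259.9, 190.8]
eef_rot: [0.0, 1.0, -0.001, 0.001]
contact_force: [7.1, -2.5, 5.3]
gripper_width: 24.8
```

Call:
drive_tool --motion "0.0014 -0.0062 0 0 0 0 0.02; 0.0034 -0.0123 0 0 0 0 0.02; 0.006 -0.0181 0 0 0 0 0.02; 0.0092 -0.0236 0 0 0 0 0.02; 0.0129 -0.0288 0 0 0 0 0.02; 0.0171 -0.0337 0 0 0 0 0.02; 0.0217 -0.038 0 0 0 0 0.02; 0.0267 -0.042 0 0 0 0 0.02"

```text
time: 12.35
tool_pos: [546.5, 302.2, 190.8]
eef_rot: [0.0, 1.0, 0.0, -0.001]
contact_force: [-0.5, -2.1, 7.8]
gripper_width: 24.4
```

Call:
drive_tool --motion "0.0054 -0.0034 0 0 0 0 0.02; 0.0111 -0.0063 0 0 0 0 0.02; 0.0171 -0.0085 0 0 0 0 0.02; 0.0232 -0.0102 0 0 0 0 0.02; 0.0295 -0.0113 0 0 0 0 0.02; 0.0359 -0.0117 0 0 0 0 0.02; 0.0422 -0.0116 0 0 0 0 0.02; 0.0486 -0.0108 0 0 0 0 0.02"

```text
time: 13.35
tool_pos: [594.5, 314.8, 190.8]
eef_rot: [-0.001, 1.0, 0.001, -0.001]
contact_force: [-1.2, 3.3, 7.2]
gripper_width: 24.0
```

Call:
drive_tool --motion "0.0062 0.0014 0 0 0 0 0.02; 0.0123 0.0034 0 0 0 0 0.02; 0.0181 0.006 0 0 0 0 0.02; 0.0236 0.0092 0 0 0 0 0.02; 0.0288 0.0129 0 0 0 0 0.02; 0.0337 0.0171 0 0 0 0 0.02; 0.038 0.0217 0 0 0 0 0.02; 0.042 0.0267 0 0 0 0 0.02"

```text
time: 14.35
tool_pos: [638.0, 289.0, 191.0]
eef_rot: [-0.002, 1.0, 0.001, 0.001]
contact_force: [5.6, 7.1, 4.8]
gripper_width: 24.7
```

Call:
drive_tool --motion "0.0034 0.0054 0 0 0 0 0.02; 0.0063 0.0111 0 0 0 0 0.02; 0.0085 0.0171 0 0 0 0 0.02; 0.0102 0.0232 0 0 0 0 0.02; 0.0113 0.0295 0 0 0 0 0.02; 0.0117 0.0359 0 0 0 0 0.02; 0.0116 0.0422 0 0 0 0 0.02; 0.0108 0.0486 0 0 0 0 0.02"

```text
time: 15.35
tool_pos: [649.7, 238.1, 190.9]
eef_rot: [-0.001, 1.0, 0.0, 0.002]
contact_force: [7.4, 0.8, 4.9]
gripper_width: 24.1
```

Call:
drive_tool --motion "-0.0014 0.0062 0 0 0 0 0.02; -0.0034 0.0123 0 0 0 0 0.02; -0.006 0.0181 0 0 0 0 0.02; -0.0092 0.0236 0 0 0 0 0.02; -0.0129 0.0288 0 0 0 0 0.02; -0.0171 0.0337 0 0 0 0 0.02; -0.0217 0.038 0 0 0 0 0.02; -0.0267 0.042 0 0 0 0 0.02"

```text
time: 16.35
tool_pos: [621.7, 196.0, 190.8]
eef_rot: [-0.0, 1.0, 0.0, 0.0]
contact_force: [2.0, 0.3, 5.5]
gripper_width: 24.5
```

Call:
drive_tool --motion "-0.0054 0.0034 0 0 0 0 0.02; -0.0111 0.0063 0 0 0 0 0.02; -0.0171 0.0085 0 0 0 0 0.02; -0.0232 0.0102 0 0 0 0 0.02; -0.0295 0.0113 0 0 0 0 0.02; -0.0359 0.0117 0 0 0 0 0.02; -0.0422 0.0116 0 0 0 0 0.02; -0.0486 0.0108 0 0 0 0 0.02"

```text
time: 17.35
tool_pos: [572.9, 186.5, 190.8]
eef_rot: [-0.001, 1.0, 0.001, 0.0]
contact_force: [2.5, 4.1, 5.4]
gripper_width: 24.4
```

Call:
drive_tool --motion "-0.0062 -0.0014 0 0 0 0 0.02; -0.0123 -0.0034 0 0 0 0 0.02; -0.0181 -0.006 0 0 0 0 0.02; -0.0236 -0.0092 0 0 0 0 0.02; -0.0288 -0.0129 0 0 0 0 0.02; -0.0337 -0.0171 0 0 0 0 0.02; -0.038 -0.0217 0 0 0 0 0.02; -0.042 -0.0267 0 0 0 0 0.02"

```text
time: 18.35
tool_pos: [532.3, 213.2, 190.9]
eef_rot: [-0.001, 1.0, 0.0, 0.002]
contact_force: [9.1, 4.5, 3.7]
gripper_width: 24.4
```

Call:
drive_tool --motion "-0.0034 -0.0054 0 0 0 0 0.02; -0.0063 -0.0111 0 0 0 0 0.02; -0.0085 -0.0171 0 0 0 0 0.02; -0.0102 -0.0232 0 0 0 0 0.02; -0.0113 -0.0295 0 0 0 0 0.02; -0.0117 -0.0359 0 0 0 0 0.02; -0.0116 -0.0422 0 0 0 0 0.02; -0.0108 -0.0486 0 0 0 0 0.02"

```text
time: 19.35
tool_pos: [521.5, 259.9, 190.8]
eef_rot: [0.0, 1.0, -0.001, 0.001]
contact_force: [6.4, -3.7, 4.8]
gripper_width: 24.5
```

```bash
python3 arc.py 170 155 65 4; python3 - <<'E'
from bench import get_obs
o=get_obs();print(o["tool_pos"],o["contact_force"],o["gripper_width"])
E
```

```text
0.0009 -0.0042; 0.0020 -0.0083; 0.0034 -0.0123; 0.0051 -0.0162
[521.4861137  259.89870683 190.81108535] [ 6.4388071  -3.71744444  4.79290291] 24.516261798138732
```

Call:
drive_tool --motion "0.0009 -0.0042 0 0 0 0 0.02; 0.002 -0.0083 0 0 0 0 0.02; 0.0034 -0.0123 0 0 0 0 0.02; 0.0051 -0.0162 0 0 0 0 0.02; 0.0051 -0.0162 0 0 0 0 0.02; 0.0051 -0.0162 0 0 0 0 0.02; 0.0051 -0.0162 0 0 0 0 0.02; 0.0051 -0.0162 0 0 0 0 0.02"

```text
time: 20.35
tool_pos: [526.2, 276.2, 190.9]
eef_rot: [0.0, 1.0, -0.0, 0.001]
contact_force: [4.6, -1.0, 6.8]
gripper_width: 24.7
```

```bash
python3 - <<'E'
from bench import get_obs,capture
from h import *
w=capture("wrist");o=get_obs();print(o["time"],o["tool_pos"],o["contact_force"],o["gripper_width"])
a=pickle.load(open('c2.pkl','rb'))["wrist"]
cv2.imwrite('pics/w4.png',np.hstack([x["color"][150:330,170:470] for x in(a,w)])[:,:,::-1])
E
```

```text
20.4 [526.15366347 276.17913277 190.81487822] [ 5.52208417 -0.62181852  4.73777844] 24.719193553690076
```

View pics/w4.png

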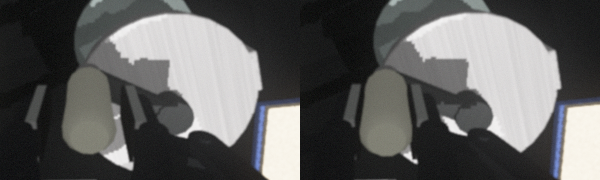

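Before/after crops: the handle (88 against 86) and hub (176 against 474−300) are within about 2 px. Releasing and rising straight up.

Call:
drive_tool --motion "0 0 0 0 0 0 0.03; 0 0 0 0 0 0 0.04; 0 0 0 0 0 0 0.05; 0 0 0 0 0 0 0.05; 0 0 -0.01 0 0 0 0.05; 0 0 -0.02 0 0 0 0.05; 0 0 -0.035 0 0 0 0.05; 0 0 -0.05 0 0 0 0.05"

```text
time: 21.4
tool_pos: [525.6, 276.6, 242.0]
eef_rot: [-0.0, 1.0, -0.0, 0.0]
contact_force: [0.4, -0.9, -0.3]
gripper_width: 50.0
```

Call:
drive_tool --motion "0 0 -0.011 0 0 0 0.085; -0.0015 0.0025 -0.011 0 0 0 0.085; -0.0015 0.0025 -0.011 0 0 0 0.085; -0.0015 0.0025 -0.011 0 0 0 0.085; -0.0015 0.0025 -0.011 0 0 0 0.085; -0.0015 0.0025 -0.011 0 0 0 0.085; -0.0015 0.0025 -0.011 0 0 0 0.085; -0.0015 0.0025 -0.011 0 0 0 0.085"

```text
time: 22.4
tool_pos: [524.0, 274.0, 251.3]
eef_rot: [0.0, 1.0, 0.0, 0.0]
contact_force: [-1.0, 0.2, -0.5]
gripper_width: 85.2
```

```bash
python3 - <<'E'
from bench import get_obs,capture
from h import *
w=capture("wrist");o=get_obs();print(o["time"],o["tool_pos"],o["contact_force"],o["gripper_width"])
a=pickle.load(open('c1.pkl','rb'))["wrist"]
print(a["position"],w["position"])
pickle.dump(w,open('c3.pkl','wb'))
cv2.imwrite('pics/w5.png',np.hstack([cv2.resize(x["color"][170:260,230:360],None,fx=3,fy=3,interpolation=cv2.INTER_CUBIC) for x in(a,w)])[:,:,::-1])
E
```

```text
22.45 [524.0060102  273.99464956 251.29040088] [ 0.79559389  0.4570578  -0.19962295] 85.34945750883486
[522.42598462 358.45006304 391.81588625] [523.790254   355.97282402 392.65142564]
```

View pics/w5.png

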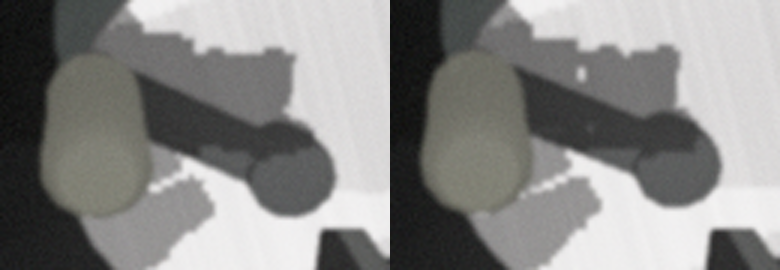

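Call:
drive_tool --motion "0 0 -0.02 0 0 0 0.085; 0 0.02 -0.03 0 0 0 0.085; 0 0.05 -0.03 0 0 0 0.085; 0 0.08 -0.03 0 0 0 0.085; 0 0.11 -0.03 0 0 0 0.085; 0 0.15 -0.03 0 0 0 0.085; 0 0.18 -0.03 0 0 0 0.085; 0 0.18 -0.03 0 0 0 0.085"

```text
time: 23.45
tool_pos: [523.9, 91.3, 281.6]
eef_rot: [0.0, 1.0, -0.002, 0.0]
contact_force: [-0.0, 1.1, 0.6]
gripper_width: 84.9
```

```bash
python3 - <<'E'
from bench import get_obs,capture
from h import *
d={n:capture(n) for n in("scene","side")};c0=pickle.load(open('c0.pkl','rb'))
for n,c in [("start",c0),("now",d)]:
    g=c["scene"]["color"].astype(int)[205:225,208:224]; m=(g.min(2)>200)&(g[:,:,0]-g[:,:,2]>5); print(n,np.argwhere(m).mean(0)+[205,208],m.sum())
crop=lambda c,n,y0,y1,x0,x1:cv2.resize(c[n]["color"][y0:y1,x0:x1],(380,280),interpolation=cv2.INTER_CUBIC)
cv2.imwrite('pics/end.png',np.vstack([np.hstack([crop(c,"scene",180,250,165,260) for c in(c0,d)]),np.hstack([crop(c,"side",130,290,240,400) for c in(c0,d)])])[:,:,::-1])
o=get_obs();print(o["time"],o["tool_pos"],o["contact_force"])
E
```

```text
start [214.62068966 215.31034483] 29
now [214.21428571 215.64285714] 28
23.55 [523.89586005  93.43046535 281.45917986] [-0.81609688 -0.60292828  0.35161255]
```

View pics/end.png

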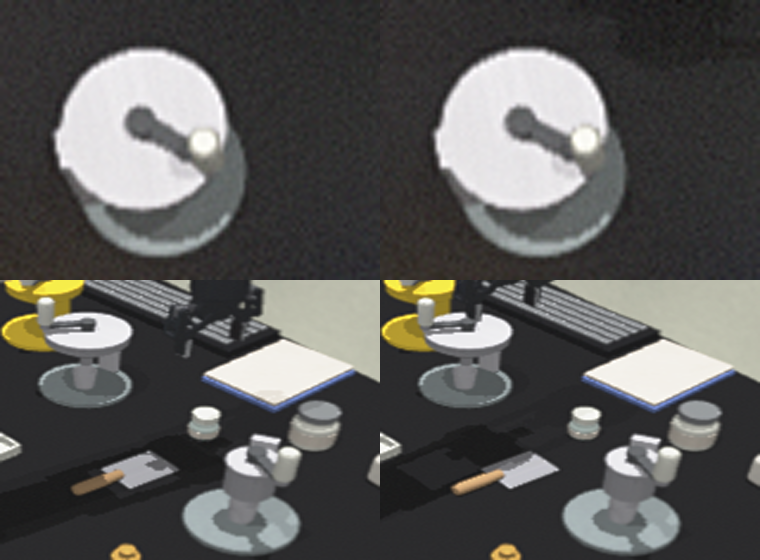

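The start and end crops match: wide handle at (204,141) against (584−380,140), and the slim crank at (288,465) against (668−380,465), unmoved. The wide handle's offset is about 0.5 px, roughly 1.5 mm or 0.025 rad. The hand is clear, so I'm handing in.

```bash
python3 -c "
from bench import workorder
print(workorder.sign_off())"
```

```text
the job is handed in; nothing more can be done
None
```

I gave the wide, cone-hopper doser two full clockwise turns (seen from above), let go and moved the arm clear. The job was handed in at about 23.6 s on the robot clock.

- **Turning:** I gripped the handle at about 20 N and carried it round 720° on a 65 mm circle. The tool force readings between moves stayed under about 12 N. The grip held at 24–25 mm throughout, and a mid-way picture showed the crank following.
- **Final angle:** The tool ended within 0.3 mm of where it first gripped the handle. The scene picture puts the handle about half a pixel from its start, roughly 1.5 mm or 0.025 rad short. The wrist picture agrees with that, but it is close to measuring noise, so I left it.
- **Everything else:** The slim doser's crank looks the same in the before and after side pictures. I did not grip or touch the blue and yellow look-alikes.
- **Disagreement between views:** The cameras differed by 3–6 mm on the first handle position. The small forces during the turns suggest the average I used was good to about 1 mm.

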